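# Lay out the slab glass of a harbour panel

## Robot

A 6-joint arm with a two-finger parallel gripper is mounted at the origin on the work surface. World frame = base frame: x ahead of the robot, y to its left, z up, the work surface at z = 0. Lengths are in mm, angles in rad, forces in N, time in s.
With the tool pointing down it reaches from about 300 to 875 mm from the base axis. Payload 6.4 kg.
Tool frame: the origin (TCP) lies between the finger pads; the fingertips stand 11 mm ahead of it and the grasp point (between the pads) lies 8 mm behind it (robot.finger_overhang is the distance from the TCP to the fingertips, in mm); z points along the fingers, y is the line along which they close (so a half turn about z gives the same grasp; the last joint's range is limited). The gripper opens to 85 mm and grips with 20 to 120 N. Pads are 22 mm wide; open, the fingers measure 114 mm over their backs; the gripper's body (76 mm by 85 mm) begins 54 mm behind the grasp point. The pads swing forward as they close: fully open they stand 13 mm farther back than shut.
Start: joints at [0.927, 0.181, 1.607, -0, 1.354, -0.206], TCP at [243.761, 520.79, 242.288] pointing down, gripper open.
Joint ranges: [-2.99, 2.99], [-0.89, 2.07], [0.3, 2.58], [-1.14, 4.28], [0, 2.63], [-3.12, 3.12]. Speed limits (rad/s): [2.57, 2.57, 3.01, 3.14, 3.14, 3.14].

## Interface

Orientations are given as a unit quaternion [x, y, z, w].
In Python, from bench import status, vision, sign_off, robot gives the robot as it stands. The module is installed in compiled form; this text tells all that it offers.
- The arm moves only by the shell command python3 -m creep 'ROWS'. ROWS is JSON, a list of rows, each a list of 3 entries, a list of its own where there are three numbers: the finger opening in cm, from 0 to 8.54, then the shift along the world's x, y, z in cm, then the turn about the world's z in degrees. In form: [[grip, [tx, ty, tz], yaw], ...]. A call has 1 to 20 rows; each row is the pose to reach, as a shift and turn from the pose commanded when the call began; what a row does not reach only later rows make up. A row lasts 1/12 s, in which the tool goes at most 41.7 mm and 7.16 degrees, less where a joint would pass 70% of its speed; a pose out of reach is approached as far as the arm can. A call with a gripper value outside its range is refused whole. The fingers move at their own pace and stop on an object; the grip force is fixed at half the most. Time passes only in rows, so rows that repeat a pose let the fingers close. It gives the time, the measured TCP pose, the force, the opening and the grip force at its end, in the units of the state.
- status.state(): the state, without advancing time (a new reading comes with each control period).
- vision.capture(name): name is "scene" or "side" or "wrist"; returns a dict with "color" (420x560x3 uint8, red, green, blue), "vertical_fov" (degrees; the focal length in pixels is half the picture's height over the tangent of half this angle, whatever the lens; pixels are square), "cx", "cy" (the principal point, pixels), "R" (3x3) and "t" (3): a world point X has camera coordinates R X + t. Camera axes: x right, y down, z forward; pixel columns grow to the right and rows downward; lengths in mm; the calibration is good to about 2 mm. A picture is of the moment at which its call begins. There is no depth.
- sign_off(): hands the job in; it is judged then, once.
The state is a dict: "t": time; "joints": joint angles; "qvel": joint speeds; "tau": joint torques, N m; "tcp_pos": TCP position; "orientation": TCP orientation; "wrist_force": force on the tool from outside, world axes, zero at the start; "moment": the same for the moment, N m; "finger_gap": opening from 0.0 (shut) to 1.0 (fully open); "finger_force": force on a finger pad.
Only numpy, scipy, OpenCV 4.12 (cv2) and the standard library are available. Lean on these libraries where they do the work, as an engineer would, in place of code of your own. Each camera call takes 0.05 s, during which the arm holds its last target. There are 200 camera calls.

## Task

Finish laying out the slab-glass harbour panel in the casting frame, where the lighthouse tower and the boat's hull are already glued down: lay the lantern beyond the top of the tower, the sail beyond the hull, the long sea bar in front of the two, and the sun disc farthest back, in the middle between lantern and sail. Each piece lies flat on its own pencilled outline, turned as it is drawn; set the glass down rather than dropping it, let go of it all, and leave the glue jar, the hammer and the anvil where they are.

Things in the scene. Friction and masses are not known exactly. Their poses are not given: they have to be found in the camera images.
- lantern_mid (a point): Loose lantern piece, sea-blue slab glass 22 mm thick, flat on the bench beside the frame. Point: its centre, half-way up; z up. Outline like a small gabled house: 44 mm wide (y), 40 mm tall (x): flat foot at x -20 mm, straight parallel sides up to x +6 mm, then a point at x +20 mm. Grip across the 44 mm, 7 mm footward of the centre. 85 g.
- sail_mid (a point): Loose sail piece, sea-blue slab glass 22 mm thick, flat on the bench beside the frame. Point: its centre, half-way up; z up. 46 mm wide (y), flat foot at x -30 mm, slanting top: the parallel sides reach x +30 mm at y +23 mm and x +6 mm at y -23 mm. (Point: centre of the 60 x 46 mm enclosing rectangle.) Grip across the 46 mm, 12 mm footward of it. 120 g.
- sea_mid (a point): Loose sea piece, sea-blue slab glass 22 mm thick, flat on the bench beside the frame. Point: its centre, half-way up; z up. A plain long bar, 140 mm long (y) and 30 mm wide (x), the same either way round. 230 g.
- sun_mid (a point): Loose sun piece, sea-blue slab glass 22 mm thick, flat on the bench beside the frame. Point: its centre, half-way up; z up. A round disc, 48 mm across. 100 g.
- tower: Lighthouse tower, tapering blue glass 22 mm thick, glued down in the left or right half of the frame. Origin: middle of its foot, on the paper; x up the tower, away from the robot as the frame's x, y left. 75 mm tall (x), 54 mm wide at the foot, 40 mm at the top. Lantern's pencilled outline: beyond its top, centred at x 110 mm, y 0, point outermost.
- hull: Boat hull, blue glass 22 mm thick, glued down in the half of the frame without the tower. Origin: middle of its keel edge, on the paper; x away from the robot as the frame's x, y left. 36 mm tall (x), 60 mm wide at the keel, 90 mm at the deck. Sail's pencilled outline: beyond the deck, centred at x 81 mm, y 0, foot to the hull, longer side at +y.
- casting_frame: Fixed wooden frame, inside 310 (x) by 290 mm (y), battens 18 mm wide, tops at z 32 mm. Origin: centre of the underside; x away from the robot, y left. Paper cartoon on its board at z 10 mm: pieces laid on it have centres at z 21 mm. Tower and hull feet at x -50 mm, y about +-70 mm. Pencilled outlines: sea at x -85 mm, y 0, long way along y; sun at x 95 mm, y 0.
- glue_jar: Bystander: white glue jar with a black lid, 64 mm across, 90 mm tall, standing beyond the work on the left. Origin under its centre.
- hammer: Bystander: double-edged slab hammer with a wooden handle, lying beyond the work on the right, handle away from the robot. Origin under the middle of its head, which is 120 mm long (y) and 30 mm high; the handle runs 210 mm along x.
- anvil: Bystander: slab-splitting anvil, a dark 75 mm wooden block, 90 mm tall with its steel wedge, on the near left. Origin under its centre.
Not all that is in view belongs to the job. Leave any purple look-alike of the part that bears sea_mid alone.

How it is judged (in metres and radians):
At the end, for the whole second after the job is handed in: Lantern, sail, sea and sun all lie flat and at rest on the paper in the casting frame, each centred on its pencilled outline within 10 mm along and across the picture; lantern, sail and sea turned as drawn within 10 degrees (lantern's point and sail's slanting top away from the robot) (x of lantern_mid in the frame of tower between 0.1 and 0.12 m and y of lantern_mid in the frame of tower between -0.01 and 0.01 m and height (world z) of lantern_mid between 0.017 and 0.025 m and angle between each of lantern_mid, sail_mid, sea_mid, sun_mid's own z axis and vertical below 0.1 rad and linear speed of each of lantern, sail, sea, sun below 0.02 m/s and angular speed of each of lantern, sail, sea, sun below 0.2 rad/s and angle between the x axis of lantern_mid and the x axis of tower, either way round below 0.17 rad and x of sail_mid in the frame of hull between 0.071 and 0.091 m and y of sail_mid in the frame of hull between -0.01 and 0.01 m and height (world z) of sail_mid between 0.017 and 0.025 m and angle between the x axis of sail_mid and the x axis of hull, either way round below 0.17 rad and x of sea_mid in the frame of casting_frame between -0.095 and -0.075 m and y of sea_mid in the frame of casting_frame between -0.01 and 0.01 m and height (world z) of sea_mid between 0.017 and 0.025 m and angle between the x axis of sea_mid and the x axis of casting_frame, either way round below 0.17 rad and x of sun_mid in the frame of casting_frame between 0.085 and 0.105 m and y of sun_mid in the frame of casting_frame between -0.01 and 0.01 m and height (world z) of sun_mid between 0.017 and 0.025 m and x of tower in the frame of lantern_mid below 0 m and x of hull in the frame of sail_mid below 0 m); the robot touches nothing.
It fails at once if a piece of glass is dropped: let go more than 15 mm above where it would lie in the frame ((height (world z) of lantern_mid above 0.036 m and contact force between the fingers and lantern below 0.01 N and linear speed of lantern above 0.15 m/s) or (height (world z) of sail_mid above 0.036 m and contact force between the fingers and sail below 0.01 N and linear speed of sail above 0.15 m/s) or (height (world z) of sea_mid above 0.036 m and contact force between the fingers and sea below 0.01 N and linear speed of sea above 0.15 m/s) or (height (world z) of sun_mid above 0.036 m and contact force between the fingers and sun below 0.01 N and linear speed of sun above 0.15 m/s)).
It fails at once if the glue jar, the hammer or the anvil is shifted by more than 20 mm (distance of any of glue_jar, hammer, anvil from where it was at the start of the episode above 0.02 m).
It also fails if it takes over 99 s, if anything falls off the work surface, if the arm or the gripper's body presses on something with over 40 N, if the wrist force passes 120 N, or if a joint passes its speed limit or range.

## Working session

There is one attempt and no reset: what is moved stays moved. The work goes in short steps, Python scripts to look and compute and a shell command to move; the robot and the scene stay as the last step left them, time stands still between calls to the robot, and variables do not carry over. Pictures are saved under pics/ and viewed, at most 14 in all, crops included, and the job is handed in when it is done.

```bash
mkdir -p pics
cat > h.py <<'E'
import numpy as np, cv2
from bench import status, vision, robot
def cap(n,save=None):
    c=vision.capture(n)
    if save: cv2.imwrite('pics/'+save,c['color'][:,:,::-1])
    return c
def ray(c,u,v,z):
    f=c['color'].shape[0]/2/np.tan(np.radians(c['vertical_fov'])/2)
    R=np.array(c['R']);t=np.array(c['t'])
    d=R.T@np.array([(u-c['cx'])/f,(v-c['cy'])/f,1]);o=-R.T@t
    return o+d*(z-o[2])/d[2]
def proj(c,X):
    f=c['color'].shape[0]/2/np.tan(np.radians(c['vertical_fov'])/2)
    p=np.array(c['R'])@np.array(X,float)+np.array(c['t'])
    return p[:2]/p[2]*f+[c['cx'],c['cy']]
E
python3 - <<'E'
from h import *
for n in ['scene','side','wrist']:
    c=cap(n,n+'0.png'); R=np.array(c['R']); print(n,-R.T@np.array(c['t']),R[2],c['vertical_fov'])
print(status.state())
E
```

```text
scene [1041.8189453   283.30448006  985.15830267] [-0.47920243 -0.26612309 -0.83638719] 52.55785940749813
side [  152.05314248 -1086.14199224  1059.31632357] [ 0.21439292  0.69877351 -0.68245972] 43.27780311923266
wrist [183.24076786 549.94960181 372.71128297] [ 0.24131038 -0.11408555 -0.96371873] 64.72644731113179
{'t': 0.15, 'joints': array([ 9.26698092e-01,  1.81390002e-01,  1.60773786e+00, -8.34785337e-06,
        1.35381684e+00, -2.06269333e-01]), 'qvel': array([ 0.00067702, -0.00178358, -0.00273371,  0.00026954,  0.00046027,
       -0.00107215]), 'tau': array([ 6.28937360e-04, -4.45263934e+01, -3.51694000e+01, -3.77824490e-04,
        5.87672519e-03,  2.27182881e-05]), 'tcp_pos': array([243.51290257, 520.45327898, 241.59962675]), 'orientation': array([ 2.17169180e-01,  9.76133746e-01, -6.17516433e-04, -2.75140500e-04]), 'wrist_force': array([ 0.12651271, -0.20154393, -0.42014265]), 'moment': array([-0.01728694,  0.05952235,  0.00340649]), 'finger_force': 0.0, 'finger_gap': 0.9999017650921963}
```

View pics/scene0.png

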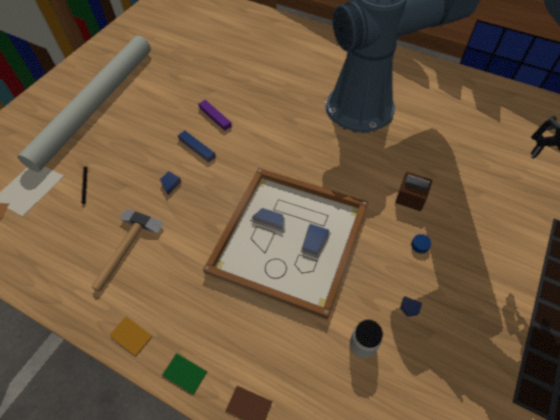

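View pics/side0.png

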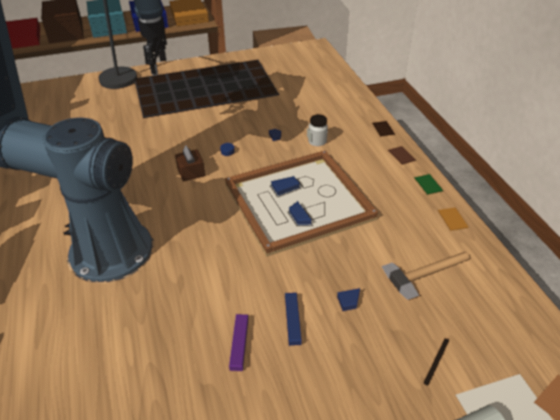

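The scene view shows the sea-blue bar at (197,145), the purple look-alike at (215,115), the sail at (171,182), the sun at (421,243) and the lantern at (410,306). The frame is centred near (288,240), with the tower at (316,240) and the hull at (268,219). The bar at (197,145) is the sea piece because it is sea-blue. The bar at (215,115) is purple, so I leave it alone. I'll confirm this in a crop.

```bash
cat >> h.py <<'E'
def blobs(c,amin=60):
    hsv=cv2.cvtColor(c['color'],cv2.COLOR_RGB2HSV)
    m=cv2.inRange(hsv,(104,110,35),(126,255,255)); m=cv2.morphologyEx(m,cv2.MORPH_CLOSE,np.ones((3,3)))
    cs,_=cv2.findContours(m,cv2.RETR_EXTERNAL,cv2.CHAIN_APPROX_NONE)
    return hsv,m,[k for k in cs if cv2.contourArea(k)>amin]
E
python3 - <<'E'
from h import *
ims=[]
for n in ['scene','side']:
    c=cap(n); hsv,m,cs=blobs(c)
    print(n)
    for k in cs:
        M=cv2.moments(k);u,v=M['m10']/M['m00'],M['m01']/M['m00']
        p=ray(c,u,v,11)
        if 100<p[0]<1000 and abs(p[1])<700: print((int(u),int(v)),M['m00'],p.round(),hsv[int(v),int(u)])
    if n=='scene':
        im=c['color']; ims=[cv2.resize(im[90:200,150:250],(400,440),interpolation=cv2.INTER_CUBIC),cv2.resize(im[225:325,380:460],(352,440),interpolation=cv2.INTER_CUBIC)]
        print(hsv[115,215],hsv[145,197])
cv2.imwrite('pics/crop1.png',np.hstack(ims)[:,:,::-1])
E
```

```text
scene
(411, 307) 155.0 [584. 373.  11.] [114 115  53]
(421, 243) 225.5 [406. 339.  11.] [106 204  85]
(168, 181) 128.5 [ 548. -367.   11.] [111 132  87]
(195, 143) 215.0 [ 393. -379.   11.] [111 136  90]
[139 156 106] [110 136  88]
side
(292, 318) 440.0 [ 398. -378.   11.] [113 127  92]
(348, 298) 229.0 [ 548. -363.   11.] [113 126  89]
(299, 213) 201.5 [532. -37.  11.] [111 127  94]
(284, 183) 189.5 [532. 104.  11.] [111 130  94]
(226, 148) 88.0 [405. 337.  11.] [111 147  90]
```

View pics/crop1.png

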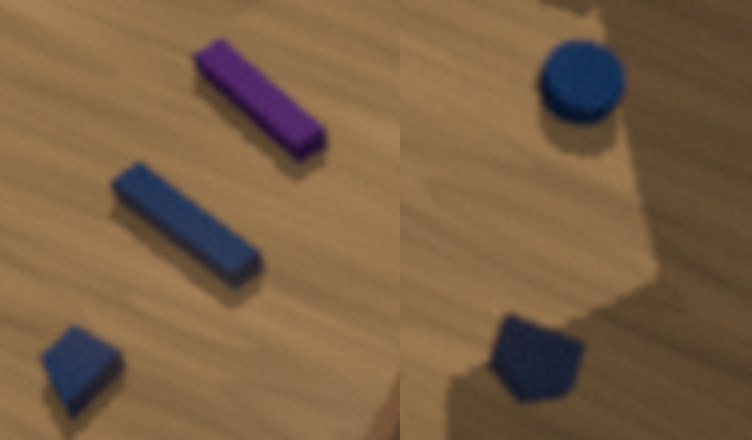

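The crop confirms it: the upper bar is purple and the lower one is sea-blue. The sail, the sun disc and the lantern (a gabled house) are also clear. Next I take a wrist view over the left-hand pieces.

```bash
python3 -m creep '[[8.5,[24.6,-16,6],25],[8.5,[24.6,-16,6],25],[8.5,[24.6,-16,6],25],[8.5,[24.6,-16,6],25],[8.5,[24.6,-16,6],25],[8.5,[24.6,-16,6],25],[8.5,[24.6,-16,6],25],[8.5,[24.6,-16,6],25],[8.5,[24.6,-16,6],25],[8.5,[24.6,-16,6],25],[8.5,[24.6,-16,6],25],[8.5,[24.6,-16,6],25]]'
cat >> h.py <<'E'
def tops(c,z=22):
    """blue blobs: hull polygon cast on plane z"""
    hsv,m,cs=blobs(c,300); out=[]
    for k in cs:
        a=cv2.approxPolyDP(cv2.convexHull(k),2.5,True)[:,0]
        out.append((k,a,np.array([ray(c,u,v,z)[:2] for u,v in a])))
    return hsv,m,out
E
python3 - <<'E'
from h import *
c=cap('wrist','w1.png'); hsv,m,o=tops(c)
for k,a,P in o: print(cv2.contourArea(k),a.tolist(),P.round().tolist())
cv2.imwrite('pics/w1m.png',m); print(status.state()['tcp_pos'],status.state()['orientation'])
E
```

```text
t: 1.25
tcp_pos: [488.2, 361.8, 301.7]
orientation: [-0.0, 1.0, -0.0, -0.001]
wrist_force: [-0.8, -0.0, -0.3]
finger_gap: 0.996
finger_force: 0.0
732.5 [[299, 232], [301, 251], [286, 262], [271, 253], [270, 234]] [[562.0, 388.0], [589.0, 391.0], [605.0, 371.0], [592.0, 351.0], [565.0, 350.0]]
2351.5 [[84, 180], [93, 233], [59, 239], [37, 186]] [[494.0, 117.0], [564.0, 118.0], [572.0, 72.0], [501.0, 57.0]]
1108.5 [[262, 89], [275, 98], [278, 111], [272, 123], [258, 128], [244, 119], [241, 103], [250, 91]] [[386.0, 342.0], [396.0, 357.0], [411.0, 361.0], [425.0, 353.0], [430.0, 337.0], [420.0, 320.0], [402.0, 317.0], [388.0, 328.0]]
[488.20912393 361.88462519 301.87487537] [-3.71661928e-04  9.99999806e-01 -7.04548550e-05 -4.95124786e-04]
```

View pics/w1.png

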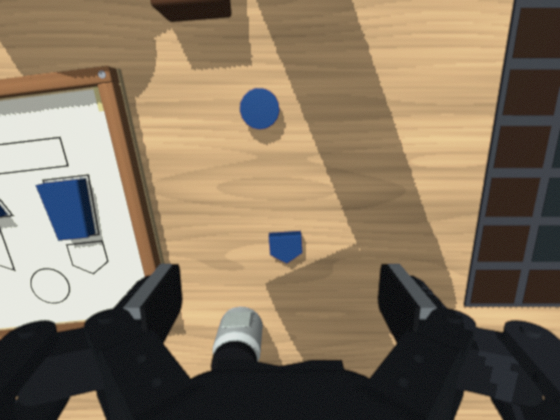

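The wrist view shows the sun at (260,109), the lantern at (286,247) with its point toward +x, and the frame on the left. Next I look over the frame itself.

```bash
python3 -m creep '[[8.5,[13,-32,4],0],[8.5,[13,-32,4],0],[8.5,[13,-32,4],0],[8.5,[13,-32,4],0],[8.5,[13,-32,4],0],[8.5,[13,-32,4],0],[8.5,[13,-32,4],0],[8.5,[13,-32,4],0],[8.5,[13,-32,4],0],[8.5,[13,-32,4],0],[8.5,[13,-32,4],0],[8.5,[13,-32,4],0]]'
python3 - <<'E'
from h import *
c=cap('wrist','w2.png'); hsv,m,o=tops(c,32)
for k,a,P in o: print(cv2.contourArea(k),a.tolist(),P.round().tolist())
# paper: light, unsaturated
w=cv2.inRange(hsv,(0,0,150),(180,60,255)); w=cv2.morphologyEx(w,cv2.MORPH_CLOSE,np.ones((25,25)))
k=max(cv2.findContours(w,cv2.RETR_EXTERNAL,cv2.CHAIN_APPROX_NONE)[0],key=cv2.contourArea)
a=cv2.approxPolyDP(cv2.convexHull(k),4,True)[:,0]; print(a.tolist(),[ray(c,u,v,10)[:2].round().tolist() for u,v in a])
print(status.state()['tcp_pos'],-np.array(c['R']).T@np.array(c['t']))
E
```

```text
t: 2.3
tcp_pos: [619.1, 42.7, 341.9]
orientation: [-0.0, 1.0, 0.0, -0.0]
wrist_force: [-0.6, -0.2, 0.5]
finger_gap: 0.996
finger_force: 0.0
859.5 [[539, 133], [537, 149], [520, 161], [499, 151], [500, 135]] [[568.0, 380.0], [589.0, 382.0], [604.0, 362.0], [591.0, 332.0], [571.0, 330.0]]
1562.5 [[246, 108], [181, 117], [189, 88], [232, 83]] [[537.0, 1.0], [548.0, -82.0], [514.0, -70.0], [508.0, -16.0]]
2115.0 [[335, 71], [334, 131], [305, 134], [294, 76]] [[494.0, 112.0], [566.0, 114.0], [570.0, 77.0], [499.0, 62.0]]
669.5 [[541, 0], [534, 11], [513, 20], [504, 19], [497, 10], [497, 0]] [[416.0, 351.0], [428.0, 345.0], [437.0, 322.0], [436.0, 311.0], [427.0, 301.0], [416.0, 299.0]]
[[371, 0], [378, 198], [368, 218], [195, 237], [182, 217], [145, 34], [152, 19], [199, 0]] [[409.0, 156.0], [660.0, 185.0], [690.0, 173.0], [719.0, -82.0], [688.0, -98.0], [447.0, -126.0], [431.0, -116.0], [410.0, -56.0]]
[619.0560969  42.9344659 342.0497139] [552.49165934  43.32635108 473.20846992]
```

View pics/w2.png

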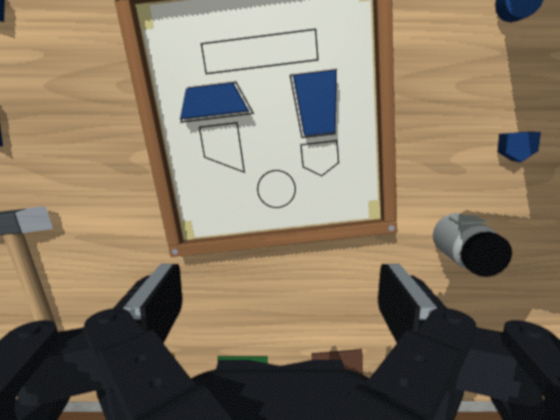

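The wrist view shows all four pencilled outlines: sea (260,52), sail (222,148), lantern (320,157) and sun (276,188). I measure them directly.

```bash
cat > outl.py <<'E'
from h import *
c=cap('wrist')
g=cv2.cvtColor(c['color'],cv2.COLOR_RGB2GRAY)
th=cv2.adaptiveThreshold(g,255,cv2.ADAPTIVE_THRESH_MEAN_C,cv2.THRESH_BINARY_INV,15,12)
cs,hi=cv2.findContours(th,cv2.RETR_CCOMP,cv2.CHAIN_APPROX_NONE)
for k,h in zip(cs,hi[0]):
    A=cv2.contourArea(k)
    if h[3]>=0 and 300<A<6000 and 140<k[:,0,0].mean()<380 and k[:,0,1].max()<240:
        P=np.array([ray(c,u,v,10)[:2] for u,v in k[:,0]],np.float32)
        M=cv2.moments(P.reshape(-1,1,2)); (cx,cy),wh,an=cv2.minAreaRect(P)
        ap=cv2.approxPolyDP(P.reshape(-1,1,2),5,True)[:,0]
        print(k[:,0].mean(0).round(),'A',A,'cent',round(M['m10']/M['m00'],1),round(M['m01']/M['m00'],1),'rect',round(cx,1),round(cy,1),np.round(wh,1),round(an,1),ap.round().tolist())
E
python3 outl.py
```

```text
[276. 188.] A 965.0 cent 646.3 38.7 rect 646.4 38.8 [49.8 49.9] 44.9 [[621.0, 35.0], [625.0, 53.0], [644.0, 64.0], [660.0, 60.0], [672.0, 43.0], [667.0, 24.0], [650.0, 13.0], [634.0, 16.0]]
[319. 156.] A 834.0 cent 601.3 99.1 rect 603.8 99.1 [43.1 49.1] 4.4 [[585.0, 121.0], [607.0, 124.0], [625.0, 102.0], [611.0, 77.0], [585.0, 76.0]]
[223. 145.] A 1296.5 cent 585.6 -34.6 rect 590.1 -36.4 [61.8 51. ] 6.5 [[565.0, -64.0], [559.0, -18.0], [617.0, -9.0], [602.0, -57.0]]
[212. 102.] A 1118.0 cent 528.9 -45.2 rect 528.1 -45.1 [30.6 73.4] 6.1 [[534.0, -8.0], [544.0, -80.0], [519.0, -74.0], [512.0, -20.0]]
[317. 102.] A 1537.0 cent 530.3 93.2 rect 532.5 92.9 [71.  43.6] 6.8 [[496.0, 108.0], [564.0, 112.0], [568.0, 85.0], [503.0, 68.0]]
[260.  51.] A 3110.0 cent 467.4 18.0 rect 467.4 17.9 [ 33.8 144.4] 6.6 [[444.0, 87.0], [476.0, 87.0], [490.0, -52.0], [459.0, -52.0]]
```

Frame yaw is about 6.5°: the vector from sea to sun measures 180.1 mm against the 180 mm given, at 6.6°. The targets are sea (467.4,18), sun (646.3,38.7), lantern (603.5,99.2) and sail (590,-36.5). Now a closer look straight over the lantern.

```bash
python3 -m creep '[[8.5,[2,33,-9],0],[8.5,[2,33,-9],0],[8.5,[2,33,-9],0],[8.5,[2,33,-9],0],[8.5,[2,33,-9],0],[8.5,[2,33,-9],0],[8.5,[2,33,-9],0],[8.5,[2,33,-9],0],[8.5,[2,33,-9],0],[8.5,[2,33,-9],0],[8.5,[2,33,-9],0]]'
cat > look.py <<'E'
from h import *
import sys
c=cap('wrist',sys.argv[1]); hsv,m,o=tops(c)
for k,a,P in o:
    P2=np.array([ray(c,u,v,22)[:2] for u,v in k[:,0]],np.float32); r=cv2.minAreaRect(P2)
    print(cv2.contourArea(k),a.tolist(),P.round(1).tolist(),np.round(r[0],1),np.round(r[1],1),round(r[2],1),'circ',np.round(cv2.minEnclosingCircle(P2)[0],1))
print(status.state()['tcp_pos'],-np.array(c['R']).T@np.array(c['t']))
E
python3 look.py w3.png
```

```text
t: 3.32
tcp_pos: [638.6, 372.0, 251.8]
orientation: [-0.001, 1.0, -0.0, -0.0]
wrist_force: [-0.3, -0.7, 0.4]
finger_gap: 0.995
finger_force: 0.0
1096.0 [[296, 117], [297, 139], [280, 152], [259, 141], [258, 119]] [[568.6, 389.6], [591.1, 391.0], [604.8, 372.9], [593.3, 350.5], [570.7, 349.8]] [586.9 370.5] [36.1 41.5] 3.7 circ [581.7 370.3]
2455.0 [[10, 35], [24, 41], [39, 113], [0, 117], [0, 36]] [[491.3, 106.6], [496.6, 119.3], [565.0, 121.0], [569.0, 79.4], [492.2, 96.5]] [533.6 107.7] [39.8 82.1] 77.4 circ [531.5  98.1]
[639.37390874 370.67115207 252.64579288] [571.98703953 372.74776703 383.10023503]
```

View pics/w3.png

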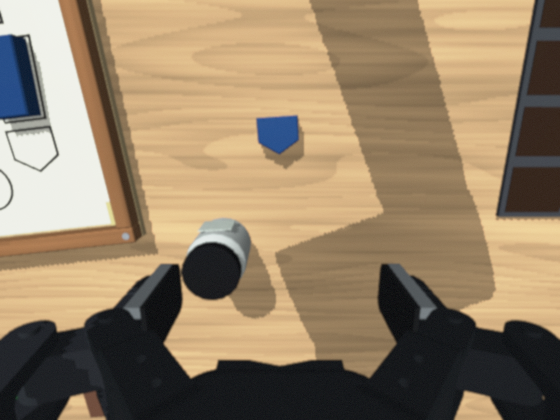

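The lantern is at (279,133), centre (586.5,370.5), yaw about 3°. The jar at (215,265) is clear of the grasp. Now I grasp the lantern.

```bash
python3 -m creep '[[6.5,[-6,0,-4],3],[6.5,[-6,0,-8],3],[6.5,[-6,0,-12],3],[6.5,[-6,0,-16],3],[6.5,[-6,0,-19],3],[6.5,[-6,0,-21],3],[6.5,[-6,0,-22.5],3],[6.5,[-6,0,-23.6],3],[6.5,[-6,0,-23.9],3],[6.5,[-6,0,-23.9],3],[6.5,[-6,0,-23.9],3],[3,[-6,0,-23.9],3],[3,[-6,0,-23.9],3],[3,[-6,0,-23.9],3],[3,[-6,0,-23.9],3],[3,[-6,0,-23.9],3],[3,[-6,0,-23.9],3],[3,[-6,0,-23.9],3]]'
```

```text
t: 4.87
tcp_pos: [581.3, 371.5, 15.7]
orientation: [-0.026, 1.0, 0.001, 0.002]
wrist_force: [-0.3, -0.6, 6.8]
finger_gap: 0.495
finger_force: 63.1
```

```bash
python3 -m creep '[[3,[0,0,2],0],[3,[0,0,5],0],[3,[0,0,8],0],[3,[0.4,-4,8],1],[3,[0.8,-8,8],2],[3,[1.2,-12,8],3],[3,[1.7,-16,8],3],[3,[1.7,-20,8],3],[3,[1.7,-23.5,8],3],[3,[1.7,-26,8],3],[3,[1.7,-27.2,8],3],[3,[1.7,-27.2,8],3],[3,[1.7,-27.2,8],3],[3,[1.7,-27.2,8],3]]'
python3 - <<'E'
from h import *
c=cap('wrist','w4.png'); cap('side','s4.png'); print(status.state()['tcp_pos'],status.state()['wrist_force'])
E
```

```text
t: 6.03
tcp_pos: [596.8, 100.0, 93.4]
orientation: [-0.052, 0.999, 0.0, 0.0]
wrist_force: [0.8, 1.6, 0.2]
finger_gap: 0.496
finger_force: 62.2
[596.65005726 100.38244034  93.29920234] [ 0.89965011  0.73265545 -0.97354362]
```

View pics/w4.png

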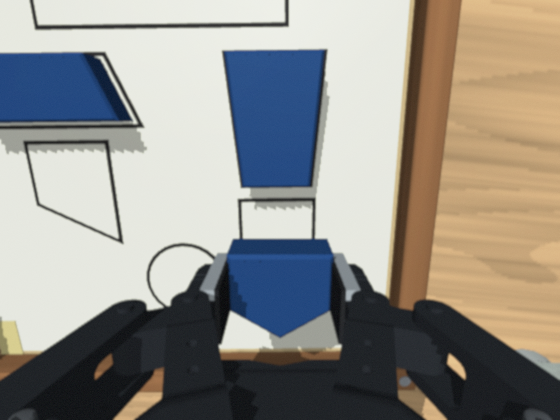

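The lantern is held squarely and lined up over its outline, outline columns 240–315 against lantern 228–331. I lower and release it.

```bash
python3 -m creep '[[3,[0,-0.1,-3],0],[3,[0,-0.1,-5],0],[3,[0,-0.1,-6],0],[3,[0,-0.1,-6.4],0],[3,[0,-0.1,-6.7],0],[3,[0,-0.1,-6.9],0],[3,[0,-0.1,-6.9],0],[3,[0,-0.1,-6.9],0],[5.8,[0,-0.1,-6.9],0],[5.8,[0,-0.1,-6.9],0],[5.8,[0,-0.1,-6.9],0],[5.8,[0,-0.1,-6.5],0],[5.8,[0,-0.1,-5],0],[5.8,[0,-0.1,-2],0],[5.8,[0,-0.1,1],0],[5.8,[0,0,4],0],[5.8,[0,0,7],0]]'
python3 look.py w5.png
```

```text
t: 7.55
tcp_pos: [596.6, 98.8, 165.0]
orientation: [-0.052, 0.999, 0.0, 0.0]
wrist_force: [1.1, 0.7, 0.4]
finger_gap: 0.681
finger_force: 0.0
2043.0 [[305, 190], [303, 219], [277, 233], [254, 219], [254, 187], [303, 187]] [[584.6, 119.8], [610.1, 121.3], [625.1, 100.2], [614.4, 79.2], [586.4, 76.8], [582.2, 117.8]] [604.6  99.4] [40.9 45.6] 5.9 circ [599.4  98.7]
4836.0 [[167, 118], [50, 121], [59, 74], [141, 73], [147, 78]] [[537.9, 3.4], [549.8, -89.5], [513.8, -79.7], [506.5, -16.9], [509.7, -12.4]] [526.8 -45. ] [36.3 93.6] 6.7 circ [543.  -43.2]
6079.5 [[313, 70], [304, 168], [253, 169], [241, 71]] [[490.8, 114.4], [566.2, 116.7], [571.4, 74.8], [497.2, 59.5]] [531.9  90.8] [76.9 55.4] 5.9 circ [529.5  91. ]
[600.39042001  98.87842423 172.21362349] [530.21616091  92.67089117 296.20203447]
```

The lantern lies at (604.6,99.4), 5.9°, on its outline. Next the sun at (408,339).

```bash
python3 -m creep '[[7,[-2.5,3.2,0],0],[7,[-5,6.4,0],0],[7,[-7.5,9.6,0],0],[7,[-10,12.8,0],0],[7,[-12.5,16,0],0],[7,[-15,19.2,0],0],[7,[-17.5,22.4,0],0],[7,[-18.9,24,-2],0],[7,[-18.9,24,-5],0],[7,[-18.9,24,-8],0],[7,[-18.9,24,-11],0],[7,[-18.9,24,-13],0],[7,[-18.9,24,-14.2],0],[7,[-18.9,24,-14.7],0],[7,[-18.9,24,-14.7],0],[7,[-18.9,24,-14.7],0],[7,[-18.9,24,-14.7],0]]'
python3 -m creep '[[3,[0,0,0],0],[3,[0,0,0],0],[3,[0,0,0],0],[3,[0,0,0],0],[3,[0,0,0],0],[3,[0,0,0],0],[3,[0,0,2],0],[3,[0,0,5],0],[3,[0,0,8],0],[3,[0,0,9],0],[3,[0,0,9],0]]'
```

```text
t: 9.02
tcp_pos: [409.1, 339.4, 17.8]
orientation: [-0.052, 0.999, 0.001, 0.001]
wrist_force: [0.4, 0.2, -0.1]
finger_gap: 0.819
finger_force: 0.0
t: 9.93
tcp_pos: [410.0, 340.0, 109.8]
orientation: [-0.052, 0.999, 0.001, 0.003]
wrist_force: [0.4, 0.4, -2.2]
finger_gap: 0.534
finger_force: 62.0
```

```bash
python3 -m creep '[[3,[2.4,-3,0],0],[3,[4.8,-6,0],0],[3,[7.2,-9,0],0],[3,[9.6,-12,0],0],[3,[12,-15,0],0],[3,[14.4,-18,0],0],[3,[16.8,-21,0],0],[3,[19.2,-24,0],0],[3,[21.5,-27,0],0],[3,[23,-29,0],0],[3,[23.8,-30,0],0],[3,[23.8,-30,0],0],[3,[23.8,-30,-3],0],[3,[23.8,-30,-5],0],[3,[23.8,-30,-6.3],0],[3,[23.8,-30,-7],0],[3,[23.8,-30,-7],0],[3,[23.8,-30,-7],0]]'
python3 - <<'E'
from h import *
c=cap('wrist','w6.png'); cap('side','s6.png'); print(status.state()['tcp_pos'],status.state()['wrist_force'])
E
```

```text
t: 11.43
tcp_pos: [645.6, 39.5, 36.4]
orientation: [-0.052, 0.999, 0.0, -0.0]
wrist_force: [-0.3, -0.3, -1.3]
finger_gap: 0.533
finger_force: 62.0
[646.80504757  39.05036428  37.75348542] [ 0.84249778 -0.52974989 -0.01625428]
```

View pics/w6.png

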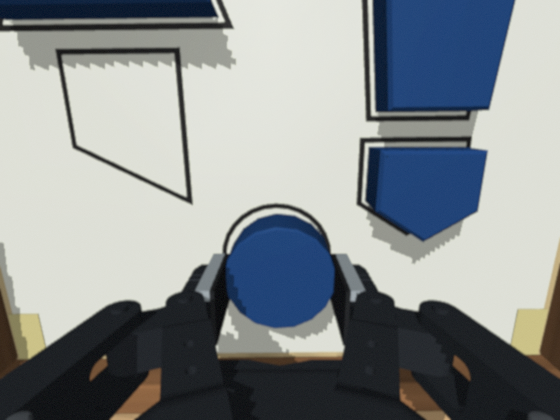

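The sun hovers about 10 mm over its circle, centred at (280,270), and the lantern lies well on its outline. I lower and release the sun.

```bash
python3 -m creep '[[3,[0,0,-0.5],0],[3,[0,0,-0.9],0],[3,[0,0,-1],0],[3,[0,0,-1],0],[3,[0,0,-1],0],[6,[0,0,-1],0],[6,[0,0,-1],0],[6,[0,0,-1],0],[6,[0,0,-0.5],0],[6,[0,0,1],0],[6,[0,0,4],0],[6,[0,0,8],0],[6,[0,0,12],0],[6,[0,0,14],0],[6,[0,0,14],0]]'
python3 look.py w7.png
```

```text
t: 12.78
tcp_pos: [649.8, 38.5, 185.2]
orientation: [-0.052, 0.999, -0.001, 0.006]
wrist_force: [0.4, 0.1, 0.0]
finger_gap: 0.702
finger_force: 0.0
2104.5 [[287, 164], [302, 175], [307, 195], [297, 211], [277, 216], [259, 205], [255, 189], [264, 170], [272, 165]] [[622.2, 42.4], [630.5, 56.8], [648.3, 63.5], [664.2, 56.3], [670.9, 38.4], [662.2, 20.9], [647.6, 16.0], [629.6, 22.6], [624.4, 29.2]] [646.8  39.5] [47.8 47.3] 52.5 circ [646.5  39.3]
1899.0 [[382, 129], [380, 157], [355, 173], [329, 155], [332, 128]] [[583.8, 120.3], [607.6, 123.0], [623.8, 103.5], [610.5, 78.2], [587.4, 77.4]] [604.4 100.3] [39.4 45.5] 7.1 circ [598.6  99.3]
4817.5 [[248, 59], [143, 60], [139, 58], [150, 10], [227, 8]] [[540.6, 1.5], [550.1, -83.6], [549.0, -86.8], [513.3, -77.7], [505.7, -17.7]] [527.3 -44.5] [37.4 88.7] 5.9 circ [541.2 -43. ]
5960.5 [[398, 6], [382, 105], [334, 107], [328, 9], [334, 6]] [[490.7, 115.0], [564.5, 116.5], [570.2, 76.6], [498.3, 61.0], [495.8, 65.4]] [530.9  91.8] [75.2 54.5] 5.9 circ [529.   92.8]
[648.24877206  38.54562852 181.7803341 ] [581.7615938   32.4498963  315.52812393]
```

The sun is at (646.5,39.3), within 1 mm of its target. Now a look over the sail and the sea bar.

```bash
python3 -m creep '[[7,[-1,-4,1],0],[7,[-2,-8,2],0],[7,[-3,-12,4],0],[7,[-4,-16,5],-3],[7,[-5,-20,6],-6],[7,[-6,-24,8],-6],[7,[-7,-28,9],-6],[7,[-8,-32,10],-6],[7,[-9,-36,11],-6],[7,[-10,-39,12],-6],[7,[-10.5,-40.8,12],-6],[7,[-10.5,-40.8,12],-6],[7,[-10.5,-40.8,12],-6]]'
python3 look.py w8.png
```

```text
t: 13.92
tcp_pos: [539.6, -370.1, 295.1]
orientation: [0.002, 1.0, 0.001, -0.001]
wrist_force: [0.0, 0.7, -0.4]
finger_gap: 0.819
finger_force: 0.0
1244.5 [[269, 164], [303, 167], [298, 211], [267, 192]] [[524.1, -381.7], [527.9, -340.2], [583.5, -345.8], [558.8, -384.6]] [ 553.3 -363.7] [43.3 57.1] 84.9 circ [ 553.6 -363.4]
1376.0 [[559, 150], [559, 179], [505, 183], [518, 155]] [[508.8, -31.8], [544.2, -24.0], [548.9, -89.9], [514.6, -80.2]] [530.1 -58.9] [37.1 66. ] 6.5 circ [533.1 -57.9]
3360.5 [[219, 24], [338, 57], [331, 82], [216, 52]] [[371.0, -434.4], [404.7, -302.7], [430.9, -309.6], [399.0, -439.3]] [ 401.6 -372.3] [136.9  29.5] 75.8 circ [ 400.7 -372.1]
[ 540.18489342 -368.72819193  294.99000325] [ 473.1089704  -369.29038265  426.41788937]
```

View pics/w8.png

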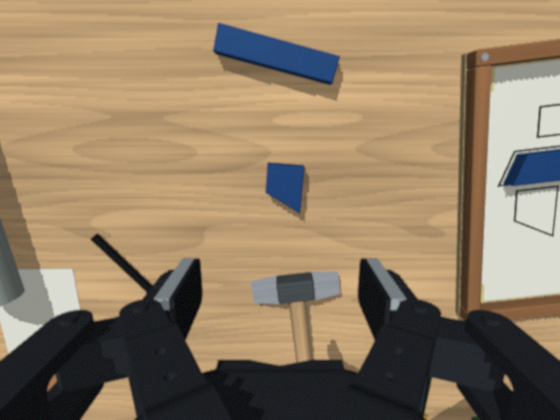

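The wrist view shows the sail at (284,185), centre (553.8,-363.6), yaw -5.2°, and the sea bar at (277,53), centre (401,-372), yaw about -14°. The hammer is clear at (297,287). Now I grasp the sail.

```bash
python3 -m creep '[[7,[0.1,0.7,-4],-5],[7,[0.1,0.7,-8],-5],[7,[0.1,0.7,-12],-5],[7,[0.1,0.7,-16],-5],[7,[0.1,0.7,-20],-5],[7,[0.1,0.7,-23.5],-5],[7,[0.1,0.7,-26],-5],[7,[0.1,0.7,-27.5],-5],[7,[0.1,0.7,-28],-5],[7,[0.1,0.7,-28],-5],[7,[0.1,0.7,-28],-5],[3,[0.1,0.7,-28],-5],[3,[0.1,0.7,-28],-5],[3,[0.1,0.7,-28],-5],[3,[0.1,0.7,-28],-5],[3,[0.1,0.7,-28],-5],[3,[0.1,0.7,-28],-5]]'
```

```text
t: 15.38
tcp_pos: [543.1, -363.5, 18.9]
orientation: [0.044, 0.999, -0.001, 0.002]
wrist_force: [0.2, 1.4, 7.2]
finger_gap: 0.522
finger_force: 62.7
```

```bash
python3 -m creep '[[3,[0,0,2],0],[3,[0,0,5],0],[3,[0,0,8],0],[3,[0.4,4,9],3],[3,[0.8,8,9],6],[3,[1.2,12,9],9],[3,[1.6,16,9],11.5],[3,[2,20,9],11.5],[3,[2.5,24,9],11.5],[3,[3,28,9],11.5],[3,[3.5,31,9],11.5],[3,[3.6,32.4,9],11.5],[3,[3.6,32.4,9],11.5],[3,[3.6,32.4,6],11.5],[3,[3.6,32.4,4],11.5],[3,[3.6,32.4,2.5],11.5],[3,[3.6,32.4,2],11.5],[3,[3.6,32.4,2],11.5],[3,[3.6,32.4,2],11.5]]'
python3 - <<'E'
from h import *
c=cap('wrist','w9.png'); print(status.state()['tcp_pos'],status.state()['wrist_force'])
E
```

```text
t: 16.97
tcp_pos: [578.2, -39.3, 36.9]
orientation: [-0.055, 0.998, -0.0, 0.0]
wrist_force: [0.0, 0.4, -0.6]
finger_gap: 0.517
finger_force: 61.8
[578.69583252 -39.21394004  37.48089334] [ 0.6039867  -0.58786884 -0.30730383]
```

View pics/w9.png

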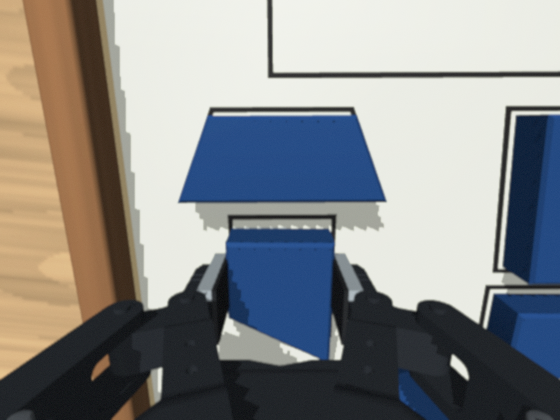

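The sail at (280,290) hovers squarely over its outline, columns 229–335, with the slant away from the robot and the longer side toward +y. I lower and release it.

```bash
python3 -m creep '[[3,[0,0,-0.5],0],[3,[0,0,-0.9],0],[3,[0,0,-1],0],[3,[0,0,-1],0],[3,[0,0,-1],0],[5.8,[0,0,-1],0],[5.8,[0,0,-1],0],[5.8,[0,0,-1],0],[5.8,[0,0,-0.5],0],[5.8,[0,0,1],0],[5.8,[0,0,4],0],[5.8,[0,0,8],0],[5.8,[0,0,12],0],[5.8,[0,0,14],0],[5.8,[0,0,14],0],[5.8,[0,0,14],0]]'
sed -i 's/22)\[/Z)[/; s/o=tops(c)/o=tops(c,Z)/; s/^import sys/import sys; Z=float(sys.argv[2])/' look.py
python3 look.py w10.png 32
```

```text
t: 18.35
tcp_pos: [578.7, -38.4, 178.1]
orientation: [-0.056, 0.998, -0.001, 0.002]
wrist_force: [0.1, -0.2, -0.4]
finger_gap: 0.679
finger_force: 0.0
758.5 [[360, 250], [374, 261], [376, 268], [342, 298], [330, 286], [330, 261], [343, 250]] [[616.5, 38.9], [625.6, 53.4], [632.2, 56.5], [666.0, 30.7], [654.9, 17.6], [630.1, 13.8], [618.2, 23.8]] [637.4  30.2] [36.8 47.3] 54.5 circ [641.   33.5]
1933.0 [[454, 224], [450, 249], [427, 262], [400, 246], [401, 218], [447, 218]] [[583.1, 116.5], [606.5, 118.8], [621.2, 101.3], [608.7, 73.7], [582.9, 69.1], [578.4, 109.0]] [601.   94.9] [41.6 48. ] 6.4 circ [594.7  94. ]
2729.0 [[254, 178], [304, 178], [303, 243], [255, 219]] [[562.2, -61.5], [557.5, -19.6], [615.6, -12.8], [598.1, -57.4]] [588.7 -37.2] [58.5 45.3] 5.9 circ [588.9 -37.2]
3816.0 [[333, 158], [227, 160], [243, 117], [317, 117]] [[538.1, 2.1], [549.6, -85.2], [513.9, -74.8], [507.2, -15.7]] [528.  -43.3] [35.2 88.2] 6.4 circ [542.9 -41.6]
5206.5 [[476, 117], [456, 202], [406, 202], [405, 119]] [[492.9, 111.2], [563.5, 113.1], [568.3, 70.4], [500.8, 54.9]] [531.8  87.7] [72.8 57.1] 7.4 circ [529.4  87.5]
[577.488245   -38.10282398 176.12412056] [511.96389299 -45.05160219 309.05331933]
```

The sail rests at (588.7,-37.2), 6°, which is good. I travel toward the sea bar, turn the gripper, and check where the purple bar lies.

```bash
python3 -m creep '[[5,[-1,-2.5,0],-7],[5,[-2,-5,0],-14],[5,[-3.5,-7.5,0],-21],[5,[-5,-10,0],-28],[5,[-6,-12.5,0],-35],[5,[-7,-15,0],-42],[5,[-8,-17.5,0],-49],[5,[-9.5,-20,0],-56],[5,[-11,-22.5,0],-63],[5,[-12,-25,0],-70],[5,[-13.5,-27.5,0],-77],[5,[-15,-30,0],-84],[5,[-16.5,-32,0],-91],[5,[-17.7,-33.4,0],-98],[5,[-17.7,-33.4,0],-105],[5,[-17.7,-33.4,0],-110.7],[5,[-17.7,-33.4,0],-110.7],[5,[-17.7,-33.4,0],-110.7]]'
python3 - <<'E'
from h import *
for n in ['scene','side']:
    c=cap(n); hsv=cv2.cvtColor(c['color'],cv2.COLOR_RGB2HSV)
    for nm,lo,hi in [('purple',(130,90,40),(150,255,255)),('blue',(104,110,35),(126,255,255))]:
        m=cv2.inRange(hsv,lo,hi)
        for k in cv2.findContours(m,0,2)[0]:
            if cv2.contourArea(k)>100:
                P=np.array([ray(c,u,v,18)[:2] for u,v in k[:,0]],np.float32);r=cv2.minAreaRect(P)
                if r[0][1]<-250: print(n,nm,k[:,0].mean(0).round(),np.round(r[0]),np.round(r[1]),round(r[2],1))
s=status.state();print(s['tcp_pos'],s['orientation'],s['joints'].round(2))
E
python3 look.py w11.png 22
```

```text
t: 19.9
tcp_pos: [400.0, -371.3, 174.4]
orientation: [0.789, 0.615, 0.0, -0.002]
wrist_force: [0.6, -1.0, -0.3]
finger_gap: 0.581
finger_force: 0.0
scene purple [215. 115.] [ 265. -393.] [149.  34.] 69.7
scene blue [196. 145.] [ 399. -373.] [133.  25.] 75.8
scene blue [26. 54.] [  319. -1168.] [321.  46.] 64.2
scene blue [99. 14.] [    3. -1110.] [214.  39.] 54.2
side purple [238. 341.] [ 260. -403.] [144.  28.] 70.2
side blue [293. 323.] [ 397. -379.] [142.  24.] 75.7
[ 400.50672685 -371.48776671  175.17197563] [ 7.88567826e-01  6.14946917e-01  5.37212326e-05 -1.03434172e-03] [-0.97  0.19  1.74 -0.    1.21 -0.72]
4625.5 [[294, 121], [293, 271], [265, 272], [262, 123]] [[429.1, -308.4], [396.7, -439.8], [371.1, -434.4], [403.0, -303.4]] [ 400.3 -371.4] [136.4  27.9] 75.9 circ [ 400.1 -371.4]
[ 400.66033865 -371.58780833  175.46366208] [ 417.89413132 -305.46839994  306.46345508]
```

View pics/w11.png

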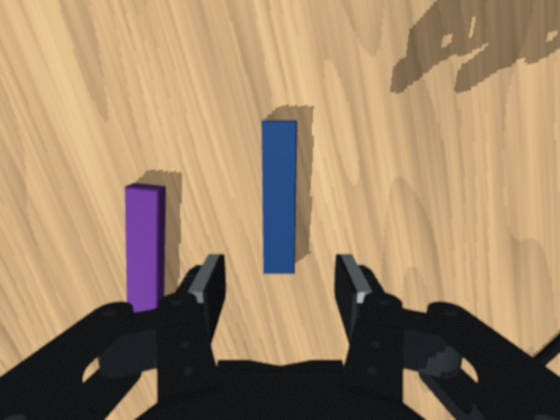

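The fingers straddle the blue sea bar at (279,196), and the purple bar at (145,250) is well clear, about 135 mm away. I grasp the sea bar.

```bash
python3 -m creep '[[5,[0,0,-4],0],[5,[0,0,-8],0],[5,[0,0,-11.5],0],[5,[0,0,-14],0],[5,[0,0,-15.5],0],[5,[0,0,-15.9],0],[5,[0,0,-15.9],0],[5,[0,0,-15.9],0],[2,[0,0,-15.9],0],[2,[0,0,-15.9],0],[2,[0,0,-15.9],0],[2,[0,0,-15.9],0],[2,[0,0,-15.9],0],[2,[0,0,-15.9],0],[2,[0,0,-13],0],[2,[0,0,-10],0],[2,[0,0,-7],0],[2,[0,0,-7],0]]'
```

```text
t: 21.55
tcp_pos: [403.3, -375.7, 113.0]
orientation: [0.789, 0.614, -0.0, 0.006]
wrist_force: [0.7, -2.4, -0.7]
finger_gap: 0.333
finger_force: 60.2
```

```bash
python3 -m creep '[[2,[0.6,3.5,0],2],[2,[1.2,7,0],5],[2,[1.8,10.5,0],8],[2,[2.4,14,0],11],[2,[3,17.5,0],14],[2,[3.6,21,0],17],[2,[4.2,24.5,0],20],[2,[4.8,28,0],20.7],[2,[5.4,31.5,0],20.7],[2,[6,35,0],20.7],[2,[6.6,38,0],20.7],[2,[6.6,39,0],20.7],[2,[6.6,39,0],20.7],[2,[6.6,39,-2.5],20.7],[2,[6.6,39,-4.5],20.7],[2,[6.6,39,-6],20.7],[2,[6.6,39,-6.8],20.7],[2,[6.6,39,-6.8],20.7],[2,[6.6,39,-6.8],20.7]]'
python3 - <<'E'
from h import *
c=cap('wrist','w12.png'); print(status.state()['tcp_pos'],status.state()['orientation'],status.state()['wrist_force'])
E
```

```text
t: 23.13
tcp_pos: [466.7, 17.1, 38.3]
orientation: [0.667, 0.745, -0.0, -0.0]
wrist_force: [0.3, -0.1, -1.7]
finger_gap: 0.333
finger_force: 60.1
[467.32243879  17.11235768  38.91335694] [6.66670111e-01 7.45352759e-01 1.83076850e-04 4.41071741e-04] [-0.17844559  0.8840578  -2.55968899]
```

View pics/w12.png

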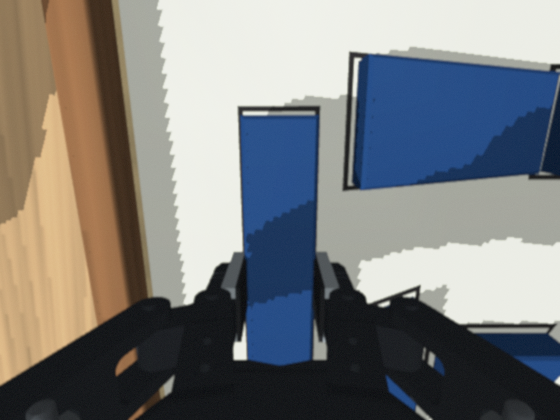

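The sea bar is aligned with its outline at (280,110), just above the paper. I lower, release and retreat.

```bash
python3 -m creep '[[2,[0,0,-0.5],0],[2,[0,0,-0.9],0],[2,[0,0,-1.1],0],[2,[0,0,-1.1],0],[2,[0,0,-1.1],0],[4.4,[0,0,-1.1],0],[4.4,[0,0,-1.1],0],[4.4,[0,0,-1.1],0],[4.4,[0,0,-0.5],0],[4.4,[0,0,1],0],[4.4,[0,0,4],0],[4.4,[0,0,8],0],[4.4,[0,0,12],0],[4.4,[0,0,16],0],[4.4,[0,0,20],0],[4.4,[0,-4,24],0],[4.4,[0,-5,27],0],[4.4,[0,-5,27],0]]'
python3 look.py w13.png 32; python3 -c "
from h import *
a=cap('scene')['color'][160:330,180:420]; cv2.imwrite('pics/end.png',cv2.resize(a,(720,510),interpolation=2)[:,:,::-1])"
```

```text
t: 24.68
tcp_pos: [469.5, -35.3, 316.1]
orientation: [0.667, 0.745, 0.002, 0.006]
wrist_force: [1.0, -0.8, 0.7]
finger_gap: 0.514
finger_force: 0.0
1276.0 [[393, 168], [373, 202], [345, 200], [347, 168]] [[614.5, -10.6], [597.6, -56.8], [561.1, -58.1], [556.8, -16.9]] [588.  -35.7] [58.8 44.1] 6.2 circ [587.8 -34.3]
1463.5 [[335, 151], [332, 217], [307, 207], [307, 164]] [[538.5, 2.3], [547.9, -82.5], [513.5, -72.6], [506.1, -17.4]] [527.2 -42.2] [35.2 85.4] 7.6 circ [541.3 -40.3]
1201.0 [[427, 110], [439, 115], [444, 131], [434, 145], [422, 149], [405, 140], [403, 128], [409, 117]] [[641.1, 62.6], [656.9, 58.5], [667.6, 40.8], [659.3, 23.0], [645.6, 16.6], [622.2, 25.0], [616.8, 38.8], [621.3, 52.2]] [642.  40.] [44.7 50.5] 78.8 circ [642.1  39.6]
2541.0 [[292, 71], [292, 184], [270, 186], [269, 71]] [[474.5, 87.7], [490.5, -44.6], [463.0, -50.2], [447.9, 84.7]] [469.3  18.7] [ 28.1 135.8] 6.4 circ [468.8  18.7]
1138.5 [[409, 55], [418, 73], [403, 93], [382, 93], [385, 56]] [[606.4, 119.7], [621.1, 101.9], [608.2, 78.3], [583.4, 75.6], [579.1, 115.5]] [600.6  98.8] [41.7 42.3] 6.4 circ [596.3  97.3]
2515.5 [[310, 51], [372, 56], [370, 90], [309, 97]] [[492.4, 111.0], [564.1, 113.8], [568.6, 77.3], [498.0, 61.5]] [531.   90.4] [73.6 49.9] 6.6 circ [529.5  90.1]
[468.8829293  -34.35046112 313.58684643] [461.38218017  33.22279906 446.82922641]
```

View pics/end.png

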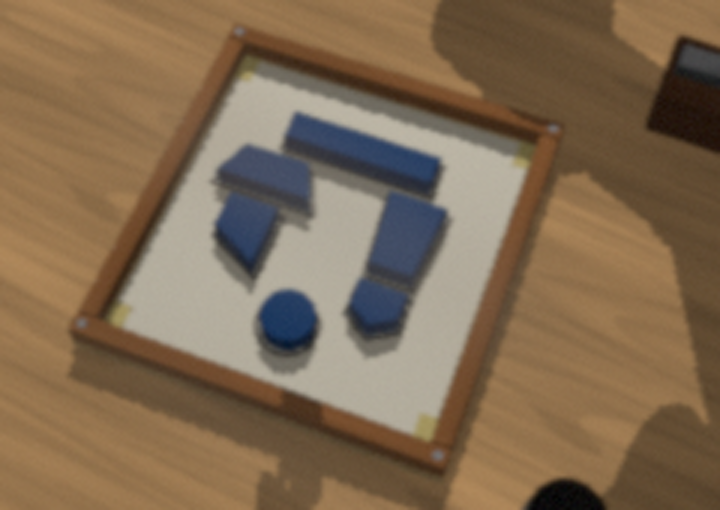

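All four pieces lie on their outlines: sea (362,155), sail (247,230), sun (288,320) and lantern (378,305) in the crop. The sea bar measures (469.3,18.7), 6.4°, about 2 mm off its target. I'm handing it in.

```bash
python3 -c "
from bench import sign_off
print(sign_off())"
```

```text
the job is handed in; nothing more can be done
None
```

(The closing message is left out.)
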